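# Set the board holder's sliding jaw to its index hole and lay the board in

### The job

Get the little circuit board ready for soldering: set the sliding jaw of the tilted board holder so that the jaws take the board's short (56 mm) side with hardly any play, with the spring plunger dropped home in its index hole, and then lay the board between the jaws, its long side running up the slope, standing on the ledges with all four feet, above the toes. The jaw moves freely only while the plunger knob is pulled out; leave the loose battery, cutters and solder-wick reel on the bench where they are.

Things in the scene. Friction and masses are not known exactly. Their poses are not given: they have to be found in the camera images.
- frame: Tilted frame of the board holder: aluminium jaws, two guide rods and a drilled index bar on a dark stand, about 100 x 220 mm, 130 mm high. It slopes 30 degrees, low edge towards the robot. Origin: middle of the board's seat, in the plane of the jaws' ledges, 95 mm above the table. x runs up the slope, y along the rods to the fixed jaw, z square to the seat, up and towards the robot.
- fixed_jaw (a point): Middle of the fixed jaw's face at ledge level (frame y = +29.75 mm). Both jaws alike: wall 9 mm high plus a flared lip, 13 mm in all over the ledge; ledge reaching 8 mm inward, x -38 to +38 mm; at its low end a toe 9 mm high, upper face at x = -33 mm. Open between the ledges but for the index bar (x -10 to +10), 9.5 mm below them.
- jaw (a joint): Slide of the moving jaw, m, 0 to 0.058, growing as it opens (to the frame's -y). Its face is at y = -(5.75 mm + joint): the gap between the jaws is 35.5 mm + joint. The plunger can drop home at 0.009, 0.024, 0.039 and 0.054 (gaps 44.5, 59.5, 74.5, 89.5 mm; 8 mm holes, round-nosed 6 mm pin). Drag about 2 N.
- plunger (a joint): Travel of the spring plunger along the frame's z, m: 0 = pin home in a hole (jaw locked), about 0.007 = pin riding on the index bar, 0.0105 = pulled out to its stop. The spring pushes it in with 3 to 6.5 N. It rides on the moving jaw, 41.5 mm behind the jaw's face.
- knob (a point): Middle of the plunger's black ribbed knob, a cylinder 19 mm across, 22 mm high, axis along the frame's z; it moves with jaw and plunger. With the pin home it is 25 mm above the ledges' plane; under the knob are a thin neck and a collar 20 mm across, 7 mm high above the jaw's plate (which is level with the ledges).
- dev_board: Purple circuit board with a plug-in module, 62 mm along its x, 56 mm along its y, 21 mm high, about 35 g. Origin: middle of its underside at foot level; z up. The 2 mm thick board lies 6 to 8 mm up on four feet (5 mm round, at x +-26, y +-24 mm); the module (x -24 to 27, y -21 to 0) is 16 to 21 mm up. Pinch it by the edges of the 2 mm board.
- aa_cell: Round battery lying on the bench, 15 mm thick, 50 mm long; bystander. Origin: middle of its underside.
- flush_cutters: Cutters with red handles, 52 x 128 x 12 mm; lying between board and holder; bystander. Origin: middle of the underside.
- wick_reel: Small green reel of solder wick lying flat, 51 x 42 x 18 mm; bystander. Origin: middle of the underside.
Mind the look-alikes: they are no part of the job. Of the things that look like the dev_board, the largest one is meant.

How it is judged:
By the outcome, as a careful person would: the job done as asked, in the order asked, and still so for the second after the job is handed in, with the robot touching nothing.
It also fails if it takes over 51 s, if anything falls off the work surface, if the arm or the gripper's body presses on something with over 40 N, if the wrist force passes 120 N, or if a joint passes its speed limit or range.

### The arm

A 7-joint arm with a two-finger parallel gripper is mounted at the origin on a cart in front of the work surface, level with it; the furniture and walls round the work are solid. World frame = base frame: x ahead of the robot, y to its left, z up, the work surface at z = 0. Lengths are in mm, angles in rad, forces in N, time in s.
With the tool pointing down it reaches from about 400 to 875 mm from the base axis. Payload 19.3 kg.
Tool frame: the origin (TCP) lies at the very end of the fingers, on their centre line; the grasp point (between the pads) lies 19 mm behind it (grip_point_offset is the z of the grasp point in the tool frame, in mm); z points along the fingers, y is the line along which they close (so a half turn about z gives the same grasp; the last joint's range is limited). The gripper opens to 85 mm and grips with 20 to 120 N. Pads are 22 mm wide; open, the fingers measure 114 mm over their backs; the gripper's body (76 mm by 85 mm) begins 54 mm behind the grasp point. The pads swing forward as they close: fully open they stand 13 mm farther back than shut.
Start: joints at [-1.261, 0.521, -0.036, 1.599, 0.021, 1.021, -0.113], TCP at [231.727, 580.446, 231.291] pointing down, gripper open.
Joint ranges: [-2.91, 2.91], [-0.3, 2.13], [-1.5, 1.42], [0.17, 2.43], [-1.26, 4.41], [0.16, 1.93], [-2.52, 2.52]. Speed limits (rad/s): [1.89, 1.89, 2.39, 2.39, 3.01, 3.01, 3.01].

### API

Orientations are given as a 3x3 rotation matrix whose columns are the frame's x, y, z axes.
In Python, from workcell import movep, movel, goto_joints, open_gripper, clamp, wait, inverse_kinematics, read_state, camera, PlanningError, finish_job, grip_point_offset gives the robot as it stands. Calls block until the motion is done:
- movep(position, orientation): joint-space move of the TCP to a pose.
- movel(position, frame=None, max_speed=150, guard=None): straight line of the TCP; frame=None keeps the orientation; max_speed is the mean speed in mm/s. With guard (N) it stops when the force on the tool has changed by that much, and returns True; else False.
- goto_joints(angles): joint-space move.
- open_gripper() and clamp(): open the fingers fully, or close them until they stop; the grip force is fixed at half the most.
- wait(seconds).
- inverse_kinematics(position, orientation): joint angles nearest the present ones, or None.
- read_state(): the state.
- camera(name): name is "side" or "top"; returns a dict with "image" (420x560x3 uint8, blue, green, red), "range_z" (420x560 float32, mm along the optical axis (not along the pixel's ray), 0 where there is no reading), "fx", "fy", "cx", "cy" (pixels), "cam_to_world" (4x4, takes a point from camera to world coordinates). Camera axes: x right, y up, looking along -z (the intrinsics and any distortion apply to the point x, -y, -z); pixel columns grow to the right and rows downward; lengths in mm; the calibration is good to about 2 mm. A picture is of the moment at which its call begins.
A pose or a line that the arm cannot do raises PlanningError and nothing moves.
- finish_job(): hands the job in; it is judged then, once.
The state is a dict: "time": time; "qpos": joint angles; "qvel": joint speeds; "joint_efforts": joint torques, N m; "eef_pos": TCP position; "tool_rot": TCP orientation; "ft_force": force on the tool from outside, world axes, zero at the start; "torque": the same for the moment, N m; "finger_gap": finger opening in mm; "gripper_force": force on a finger pad.
Only numpy, scipy, OpenCV 4.12 (cv2) and the standard library are available. Lean on these libraries where they do the work, as an engineer would, in place of code of your own. Each camera call takes 0.05 s, during which the arm holds its last target. There are 200 camera calls.

## Working session

There is one attempt and no reset: what is moved stays moved. The work goes in short steps, each a Python script; the robot and the scene stay as the last script left them, time stands still between calls to the robot, and variables do not carry over. Pictures are saved under pics/ and viewed, at most 10 in all, crops included, and the job is handed in when it is done.

```bash
ls; mkdir -p pics
python3 - <<'E'
from workcell import *
import cv2,numpy as np,pickle
for n in("top","side"):
    c=camera(n); cv2.imwrite(f"pics/{n}0.png",c["image"]); pickle.dump(c,open(f"{n}0.pkl","wb"))
    print(n,c["fx"],c["fy"],c["cx"],c["cy"],np.round(c["cam_to_world"],3).tolist(),[k for k in c])
s=read_state();print(s);print(grip_point_offset)
E
```

```text
pics
top 437.4224276803358 437.4224276803358 277.9258528884434 212.8746173440363 [[0.017, 0.995, -0.102, 401.112], [-1.0, 0.016, -0.005, 139.249], [-0.004, 0.102, 0.995, 1199.311], [0.0, 0.0, 0.0, 1.0]] ['image', 'range_z', 'fx', 'fy', 'cx', 'cy', 'cam_to_world']
side 528.5400853978189 528.5400853978189 275.35686669707815 214.1701410550705 [[0.878, 0.21, -0.431, 66.38], [-0.479, 0.421, -0.77, -649.708], [0.02, 0.882, 0.47, 593.881], [0.0, 0.0, 0.0, 1.0]] ['image', 'range_z', 'fx', 'fy', 'cx', 'cy', 'cam_to_world']
{'time': 0.1, 'qpos': array([-1.26123675,  0.52195286, -0.03634928,  1.59995112,  0.02120346,
        1.0211169 , -0.11280435]), 'qvel': array([-0.00055365, -0.0011896 ,  0.00157462, -0.00047738,  0.00103445,
        0.00095715, -0.00064621]), 'joint_efforts': array([ 4.16943411e-03, -9.28491783e+01,  1.98433086e+00, -3.70535338e+01,
        1.80970982e-02,  5.37156491e-03,  9.08642249e-06]), 'eef_pos': array([231.59211598, 580.1745598 , 230.78396633]), 'tool_rot': array([[-9.28755812e-01,  3.70691969e-01, -3.24707543e-04],
       [ 3.70692106e-01,  9.28755285e-01, -9.91329471e-04],
       [-6.59040276e-05, -1.04106953e-03, -9.99999456e-01]]), 'ft_force': array([-0.33831127, -0.65190892, -0.61578656]), 'torque': array([0.01705465, 0.05124526, 0.01288045]), 'gripper_force': 0.0, 'finger_gap': 85.16463127584605}
-18.700000000000003
```

View pics/top0.png

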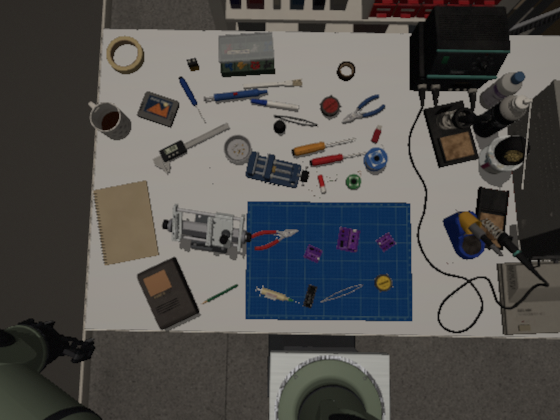

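View pics/side0.png

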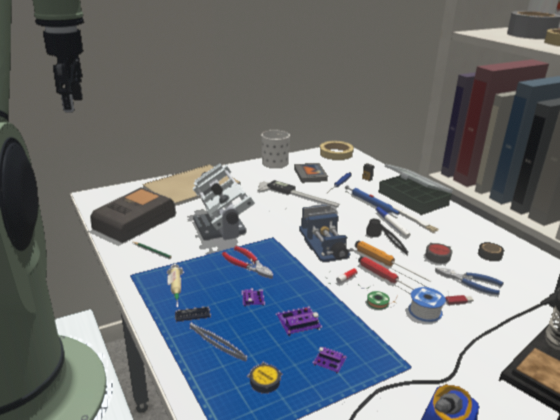

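The top view shows three purple boards at (348,239), (314,254) and (386,241). The largest is (348,239). There are two holder-like things: the aluminium tilted frame at (208,230) and a blue vise at (275,170). I choose the frame at (208,230). Next I check both choices in a crop.

```bash
cat > h.py <<'E'
import numpy as np,cv2,pickle
def cloud(c):
    z=c["range_z"]; v,u=np.mgrid[:z.shape[0],:z.shape[1]]
    P=np.stack([(u-c["cx"])/c["fx"]*z,-(v-c["cy"])/c["fy"]*z,-z],-1)
    T=c["cam_to_world"]; W=P@T[:3,:3].T+T[:3,3]; W[z==0]=np.nan
    return W
E
python3 - <<'E'
from h import *
t=pickle.load(open("top0.pkl","rb"));s=pickle.load(open("side0.pkl","rb"))
def crop(c,x,y,w,h,k): return cv2.resize(c["image"][y:y+h,x:x+w],None,fx=k,fy=k,interpolation=cv2.INTER_CUBIC)
a=crop(t,160,195,100,75,4);b=crop(t,295,215,100,75,4);d=crop(s,180,155,100,75,4);e=crop(s,235,275,100,75,4)
cv2.imwrite("pics/crop0.png",np.vstack([np.hstack([a,b]),np.hstack([d,e])]))
for n,c in(("t",t),("s",s)):
    W=cloud(c);hsv=cv2.cvtColor(c["image"],cv2.COLOR_BGR2HSV)
    m=((hsv[...,0]>135)&(hsv[...,0]<165)&(hsv[...,1]>90)&(hsv[...,2]>40)).astype(np.uint8)
    k,l,st,ce=cv2.connectedComponentsWithStats(cv2.morphologyEx(m,cv2.MORPH_CLOSE,np.ones((5,5))))
    for i in range(1,k):
        if st[i,4]>40:
            p=W[l==i]; print(n,st[i],ce[i],np.nanmedian(p,0).round(1),np.nanmin(p,0).round(),np.nanmax(p,0).round(), cv2.minAreaRect(p[~np.isnan(p[:,0]),:2].astype(np.float32)))
W=cloud(t)
for u,v in[(200,290),(420,150),(300,300)]: print(W[v,u])
W=cloud(s)
for u,v in[(150,230),(440,240),(250,330)]: print(W[v,u])
E
```

```text
t [337 228  23  24 412] [347.80097087 239.69902913] [451.9 -44.   13.1] [422. -75.   4.] [485. -16.  27.] ((453.3115539550781, -45.17816162109375), (52.466575622558594, 58.065914154052734), 80.21759033203125)
t [377 233  18  18 175] [385.76       241.66857143] [ 448.7 -147.8   11.1] [ 427. -171.    1.] [ 473. -124.   21.] ((449.08709716796875, -147.74652099609375), (34.13414001464844, 37.48906326293945), 34.87117004394531)
t [304 245  18  17 180] [312.62222222 253.32777778] [415.   49.5  10.8] [394.  27.   4.] [437.  73.  22.] ((414.15167236328125, 49.60956573486328), (38.390140533447266, 34.292137145996094), 68.25476837158203)
s [235 259  10   9  50] [240.26 263.02] [438.4 152.1  11.6] [431. 141.   1.] [453. 181.  15.] ((440.696533203125, 162.0579833984375), (38.26321029663086, 18.003591537475586), 64.61663055419922)
s [243 290  21  14 134] [251.29104478 296.44029851] [408.2  43.7  13.7] [394.  22.   6.] [424.  70.  19.] ((413.7888488769531, 45.76769256591797), (39.73503875732422, 31.63701057434082), 69.50139617919922)
s [286 308  31  26 324] [299.83024691 318.98148148] [450.6 -58.6  19.8] [419. -73.   9.] [485. -26.  24.] ((451.9302673339844, -48.453407287597656), (47.19656753540039, 64.268798828125), 88.45674133300781)
s [314 349  31  15 224] [328.87946429 355.96875   ] [ 449.1 -147.    13.4] [ 423. -162.    5.] [ 472. -134.   17.] ((448.8883361816406, -146.3339385986328), (23.724647521972656, 48.443572998046875), 66.38387298583984)
[310.41418365 353.38672188  -0.74451574]
[ 7.07136119e+02 -2.48385682e+02 -4.92303541e-01]
[289.03164953  82.43962057   6.443396  ]
[323.52685974 384.56943576  -1.56298306]
[ 8.79538554e+02  5.35587327e+01 -1.80746833e-01]
[371.09395016 -27.09786697   3.3738156 ]
```

View pics/crop0.png

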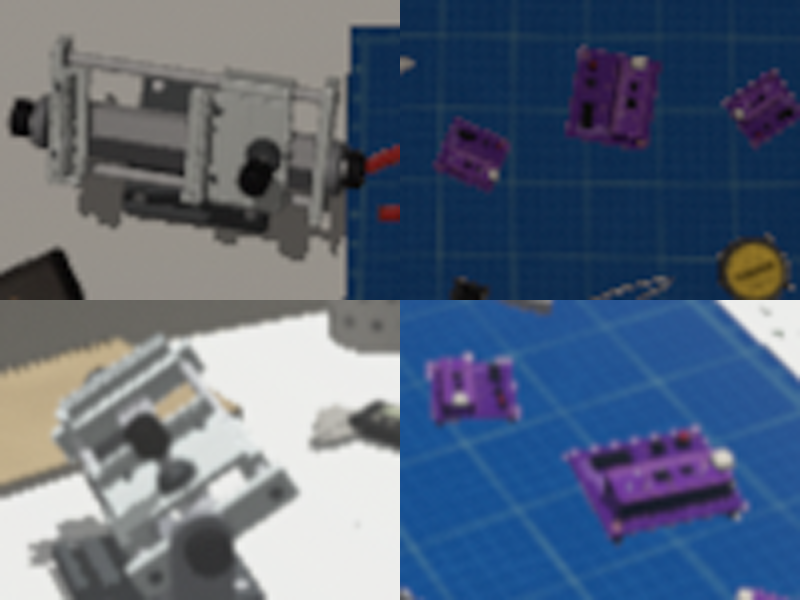

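The crop confirms the choice: the large purple board, top-view crop (612,98), has its module on the right side. The tilted holder has its fixed jaw on the left and the black knob at crop (258,170). Next I measure the frame pose, knob, board yaw and fingertip position.

```bash
cat >> h.py <<'E'
def Rf(yaw,tilt=np.radians(30)):
    c,s=np.cos(yaw),np.sin(yaw); Rz=np.array([[c,-s,0],[s,c,0],[0,0,1]])
    c,s=np.cos(tilt),np.sin(tilt); return Rz@np.array([[c,0,-s],[0,1,0],[s,0,c]])
E
python3 - <<'E'
from h import *
t=pickle.load(open("top0.pkl","rb"));s=pickle.load(open("side0.pkl","rb"))
# fingertip
for n,c in(("t",t),("s",s)):
    W=cloud(c).reshape(-1,3); m=(np.hypot(W[:,0]-231.6,W[:,1]-580)<90)&(W[:,2]>150)
    p=W[m]; print(n,"tip z",np.sort(p[:,2])[:12].round(1), len(p))
# board yaw: rect in top; mat height
W=cloud(t)
for n,c in(("t",t),("s",s)):
    W=cloud(c); m=(np.abs(W[...,0]-452)<70)&(np.abs(W[...,1]+45)<70); hs=cv2.cvtColor(c["image"],cv2.COLOR_BGR2HSV)
    q=m&(hs[...,0]>95)&(hs[...,0]<125)&(hs[...,1]>120); print(n,"mat",np.median(W[q][:,2]),q.sum())
# frame heightmaps
yaw=np.radians(-8.5);R=Rf(yaw);ims=[]
for n,c in(("t",t),("s",s)):
    W=cloud(c); m=(np.abs(W[...,0]-440)<130)&(np.abs(W[...,1]-300)<170)&(W[...,2]>30)
    P=W[m]; 
    # plane tilt fit by RANSAC-ish: candidate origin
    o=np.array([440,300,95.]); F=(P-o)@R; col=c["image"][m]
    im=np.full((300,400,3),60,np.uint8); 
    for f,b in zip(F,col):
        u=int(200-f[1]*1.3); v=int(150-f[0]*1.3)
        if 2<u<398 and 2<v<298: im[v-1:v+2,u-1:u+2]=b
    im2=np.full((300,400,3),0,np.uint8); g=np.clip(128+f[2],0,255)
    for f in F[np.argsort(F[:,2])]:
        u=int(200-f[1]*1.3); v=int(150-f[0]*1.3)
        if 2<u<398 and 2<v<298: im2[v-1:v+2,u-1:u+2]=cv2.applyColorMap(np.uint8([[np.clip(100+f[2]*2,0,255)]]),cv2.COLORMAP_JET)[0,0]
    ims.append(np.hstack([im,im2]))
    h,e=np.histogram(F[:,2],np.arange(-60,60,3)); print(n,list(zip(e.astype(int),h)))
cv2.imwrite("pics/fmap.png",np.vstack(ims))
E
```

```text
t tip z [243.7 246.  246.1 246.8 248.6 249.9 250.  250.3 250.9 251.  251.2 251.3] 2832
s tip z [242.9 243.1 243.1 243.2 243.2 243.4 243.5 243.5 243.6 243.7 243.8 244. ] 3625
t mat 3.6582896054874254 2170
s mat 2.7885995039408726 3495
t [(np.int64(-60), np.int64(67)), (np.int64(-57), np.int64(56)), (np.int64(-54), np.int64(22)), (np.int64(-51), np.int64(5)), (np.int64(-48), np.int64(0)), (np.int64(-45), np.int64(0)), (np.int64(-42), np.int64(0)), (np.int64(-39), np.int64(2)), (np.int64(-36), np.int64(13)), (np.int64(-33), np.int64(25)), (np.int64(-30), np.int64(68)), (np.int64(-27), np.int64(171)), (np.int64(-24), np.int64(192)), (np.int64(-21), np.int64(271)), (np.int64(-18), np.int64(186)), (np.int64(-15), np.int64(250)), (np.int64(-12), np.int64(419)), (np.int64(-9), np.int64(160)), (np.int64(-6), np.int64(81)), (np.int64(-3), np.int64(77)), (np.int64(0), np.int64(100)), (np.int64(3), np.int64(71)), (np.int64(6), np.int64(45)), (np.int64(9), np.int64(68)), (np.int64(12), np.int64(75)), (np.int64(15), np.int64(68)), (np.int64(18), np.int64(74)), (np.int64(21), np.int64(90)), (np.int
[... 806 characters left out ...]
 np.int64(250)), (np.int64(-12), np.int64(387)), (np.int64(-9), np.int64(118)), (np.int64(-6), np.int64(127)), (np.int64(-3), np.int64(133)), (np.int64(0), np.int64(88)), (np.int64(3), np.int64(51)), (np.int64(6), np.int64(50)), (np.int64(9), np.int64(64)), (np.int64(12), np.int64(69)), (np.int64(15), np.int64(70)), (np.int64(18), np.int64(72)), (np.int64(21), np.int64(71)), (np.int64(24), np.int64(71)), (np.int64(27), np.int64(88)), (np.int64(30), np.int64(62)), (np.int64(33), np.int64(21)), (np.int64(36), np.int64(6)), (np.int64(39), np.int64(0)), (np.int64(42), np.int64(0)), (np.int64(45), np.int64(0)), (np.int64(48), np.int64(0)), (np.int64(51), np.int64(0)), (np.int64(54), np.int64(0))]
```

View pics/fmap.png

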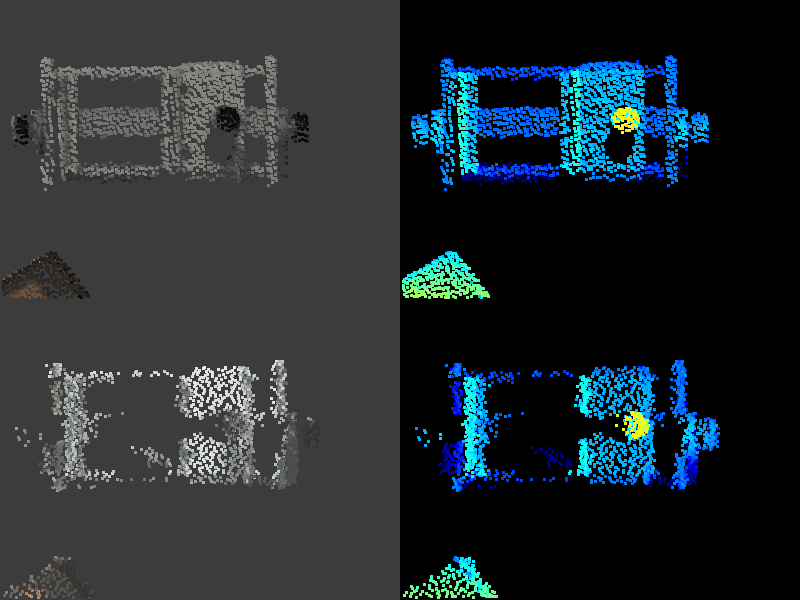

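The frame-coordinate maps show clean jaws, rods and plate. The knob is at about px (625,120) in the top map and (635,425) in the side map. The two cameras disagree by a few mm, so I'll fit each one and average.

Run:
```python
from h import *
o=np.array([440,300,95.])
for n in("top","side"):
    c=pickle.load(open(n+"0.pkl","rb"));W=cloud(c)
    m=(np.abs(W[...,0]-440)<130)&(np.abs(W[...,1]-300)<170)&(W[...,2]>30);P=W[m]
    for yd in(-8.5,):
        R=Rf(np.radians(yd));F=(P-o)@R
        x,y,z=F.T
        # upper rod yaw; y-walls yaw
        r=(x>52)&(x<68)&(y<90)&(y>-60)&(z<-5) if n=="top" else (x>45)&(x<65)&(y<90)&(y>0)
        print(n,"rod slope deg",np.degrees(np.polyfit(y[r],x[r],1)[0]),r.sum())
        k=(z>10)&(np.abs(x-22)<25)&(np.abs(y+25)<25)&(y<0); kt=F[k]; zt=np.percentile(kt[:,2],90)
        kk=kt[kt[:,2]>zt-5]; print(" knob top z",zt,"ctr",np.median(kk,0).round(1),(kk.min(0)+kk.max(0)).round(1)/2,len(kk))
        pl=(y<-0)&(y>-35)&(np.abs(z+11)<5)&(np.abs(x-22)<45); A=np.c_[x[pl],y[pl],np.ones(pl.sum())]
        print(" plate z fit",np.linalg.lstsq(A,z[pl],rcond=None)[0].round(3),"med",np.median(z[pl]))
        w=(z>-4)&(z<10)&(np.abs(x-22)<60)&(y>20); print(" fixed lip x",np.percentile(x[w],[1,99]).round(1),"y",np.percentile(y[w],[3,50,97]).round(1),"slope",np.degrees(np.polyfit(x[w],y[w],1)[0]).round(2))
        w=(z>-4)&(z<10)&(np.abs(x-22)<60)&(y<25)&(y>0); print(" mov lip x",np.percentile(x[w],[1,99]).round(1),"y",np.percentile(y[w],[3,50,97]).round(1),"slope",np.degrees(np.polyfit(x[w],y[w],1)[0]).round(2))
    # gripper in camera vs known
    p=W[(np.hypot(W[...,0]-231.6,W[...,1]-580)<90)&(W[...,2]>235)&(W[...,2]<300)]
    print(" grip ctr",((p.min(0)+p.max(0))/2).round(1))
    hs=cv2.cvtColor(c["image"],cv2.COLOR_BGR2HSV)
    b=(np.abs(W[...,0]-452)<45)&(np.abs(W[...,1]+46)<45)&(W[...,2]>6)&~((hs[...,0]>95)&(hs[...,0]<125)&(hs[...,1]>120)&(W[...,2]<12))
    q=W[b]; print(" board all",cv2.minAreaRect(q[:,:2].astype(np.float32)))
    mod=q[q[:,2]>17.5]; print(" module",cv2.minAreaRect(mod[:,:2].astype(np.float32)),np.median(mod,0))
from workcell import *
R=Rf(np.radians(-8.5)); O=np.array([460,300,95])
for T,nm in((np.c_[R[:,1],R[:,0],-R[:,2]],"y||x"),(np.c_[-R[:,1],-R[:,0],-R[:,2]],"y||-x"),(np.c_[R[:,0],-R[:,1],-R[:,2]],"y||-y"),(np.c_[-R[:,0],R[:,1],-R[:,2]],"y||y")):
    for p in([0,0,0],[0,0,100],[0,-80,20]):
        q=inverse_kinematics(O+R@p,T);print(nm,p,None if q is None else np.round(q,2))
Rb=Rf(np.radians(-8),0)
for a in(0,90,180,270):
    b=Rf(np.radians(-8+a),0);T=np.c_[b[:,0],-b[:,1],-b[:,2]];q=inverse_kinematics(np.array([453,-46,20.]),T);print(a,None if q is None else np.round(q,2))
```

```text
top rod slope deg -0.5678115700578605 327
 knob top z 31.938056453184267 ctr [ 23.2 -20.3  30.3] [ 22.45 -20.    30.8 ] 42
 plate z fit [ 1.4000e-02  9.0000e-03 -1.1358e+01] med -10.926928068902054
 fixed lip x [-17.4  58. ] y [ 20.6 104.7 109.2] slope 21.34
 mov lip x [-16.5  59.4] y [15.7 18.  22.8] slope -0.65
 grip ctr [232.9 576.5 271.9]
 board all ((454.597412109375, -45.33052444458008), (58.51824188232422, 61.726383209228516), 79.90518951416016)
 module ((455.77923583984375, -47.051597595214844), (51.21807861328125, 42.77273178100586), 0.11995793133974075) [457.01117275 -54.5566342   21.70927935]
side rod slope deg 2.388893594324696 89
 knob top z 30.867427117038726 ctr [ 18.9 -27.7  29.2] [ 19.55 -24.25  29.2 ] 48
 plate z fit [-3.000e-03 -2.800e-02 -1.172e+01] med -11.34694954328293
 fixed lip x [-19.2  54.6] y [ 90.5 100.  103.7] slope 6.77
 mov lip x [-18.4  55.8] y [ 8.6 12.3 17.5] slope -1.42
 grip ctr [230.2 571.5 271.4]
 board all ((452.279296875, -48.7701416015625), (59.93900680541992, 62.11306381225586), 79.05756378173828)
 module ((453.8831481933594, -59.65486907958
[... 329 characters left out ...]
  1.3   0.44  0.81]
y||-x [0, 0, 100] [-0.99  0.35 -0.1   2.21  0.99  0.64  1.08]
y||-x [0, -80, 20] [-0.97  0.46  0.11  2.37  1.51  0.4   0.66]
y||-y [0, 0, 0] [-0.45  0.63 -0.66  2.18  1.45  0.84  2.34]
y||-y [0, 0, 100] [-1.82  0.6   1.04  2.25 -0.17  0.3  -2.5 ]
y||-y [0, -80, 20] [-1.18  0.5   0.37  2.38  1.54  0.27  2.19]
y||y [0, 0, 0] [-1.37  0.64  0.54  2.22  0.99  0.18 -0.5 ]
y||y [0, 0, 100] [-1.32  0.37  0.31  2.23  0.84  0.51 -0.36]
y||y [0, -80, 20] [-1.31  0.54  0.55  2.39  1.59  0.17 -1.02]
0 [-0.23  0.66  0.26  2.18 -0.49  0.35 -1.26]
90 [-0.15  0.65  0.16  2.18 -0.3   0.33  0.12]
180 [ 0.01  0.64 -0.06  2.17  0.1   0.34  1.3 ]
270 [ 0.75  0.91 -1.08  2.14  1.14  0.87  1.94]
```

```bash
cat >> h.py <<'E'
from workcell import *
o=np.array([440,300,95.]);R=Rf(np.radians(-8.5)); O=o+R@[20,70.75,-11]
tilt=20
Rk=Rf(np.radians(-8.5),np.radians(tilt))
TK=np.c_[Rk[:,0],-Rk[:,1],-Rk[:,2]]; TK2=np.c_[-Rk[:,0],Rk[:,1],-Rk[:,2]]
TP=np.c_[-R[:,1],-R[:,0],-R[:,2]]
def fr(p): return O+R@np.array(p,float)
def st(m=""):
    s=read_state(); print(m,"t %.2f"%s["time"],"F",(R.T@(s["eef_pos"]-O)).round(1),"gap %.1f gf %.1f"%(s["finger_gap"],s["gripper_force"]),"ftF",(R.T@s["ft_force"]).round(1)); return s
E
python3 - <<'E'
from h import *
print(O)
ky=-(47.25+45)
for T in(TK,TK2):
    print([None if (q:=inverse_kinematics(fr([0,ky+d,h]),T)) is None else q.round(2) for d,h in((0,80),(0,22),(21,15))])
for T in (TK2,TK):
    try: movep(fr([0,ky,85]),T);break
    except PlanningError as e: print(e)
st("pre")
movel(fr([0,ky,22]),max_speed=120,guard=15); st("down")
for n in("top","side"):
    c=camera(n);pickle.dump(c,open(n+"1.pkl","wb"))
a=pickle.load(open("top1.pkl","rb"))["image"][190:265,160:260];b=pickle.load(open("side1.pkl","rb"))["image"][155:230,180:280]
cv2.imwrite("pics/k1.png",np.hstack([cv2.resize(i,None,fx=4,fy=4,interpolation=cv2.INTER_CUBIC) for i in(a,b)]))
E
```

```text
[473.02736033 366.59978647  95.47372056]
[array([-1.52,  0.48,  0.81,  2.2 , -0.16,  0.39, -2.39]), array([-1.39,  0.61,  0.74,  2.19, -0.43,  0.28, -2.11]), array([-1.4 ,  0.65,  0.73,  2.15, -0.46,  0.3 , -2.11])]
[array([-1.06,  0.36,  0.19,  2.18,  0.52,  0.48,  0.08]), array([-1.04,  0.49,  0.24,  2.18,  0.55,  0.34,  0.08]), array([-1.05,  0.52,  0.24,  2.14,  0.53,  0.35,  0.08])]
pre t 1.43 F [ -0.  -91.   85.2] gap 85.5 gf 0.0 ftF [-0.9  0.3  0.4]
down t 2.10 F [ -0.  -92.   22.3] gap 85.6 gf 0.0 ftF [ 0.1 -0.3  0.9]
```

View pics/k1.png

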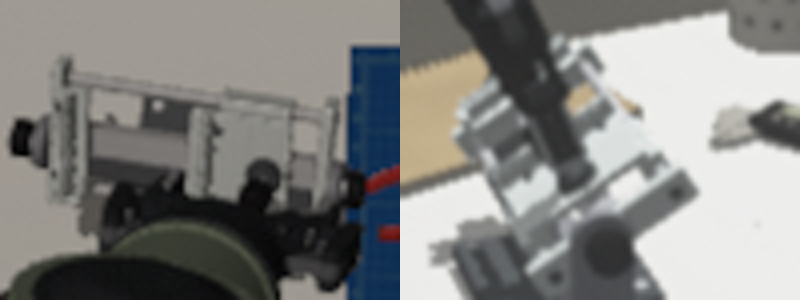

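The top crop shows the knob at (258,182) with a finger on each side, near (175,190) and (330,230). The side view has the knob behind the near finger. I'll clamp slowly, and the gap reading will verify the grip.

Run:
```python
from h import *
clamp(); s=st("clamp")
if 17<s["finger_gap"]<21.5:
    e0=s["eef_pos"]; z=R[:,2]
    movel(e0+2.5*z,max_speed=25,guard=25); st("pull")
```

```text
clamp t 2.83 F [  0.1 -92.2  22.1] gap 16.9 gf 58.4 ftF [ 0.6 -1.   5.3]
```

Run:
```python
from h import *
e0=read_state()["eef_pos"]; np.save("e0.npy",e0); z=R[:,2]
print(movel(e0+2.5*z,max_speed=25,guard=25)); st("pull")
for n in("top","side"):
    c=camera(n);pickle.dump(c,open(n+"2.pkl","wb")); W=cloud(c)
    F=(W-O)@R; hs=c["image"].astype(int)
    m=(np.abs(F[...,0])<40)&(np.abs(F[...,1]+92)<60)&(F[...,2]>12)&(F[...,2]<60); 
    if n=="top":
        f=F[m]; print(np.round(f[np.argsort(f[:,2])][::12],0).tolist())
a=pickle.load(open("top2.pkl","rb"))["image"][190:265,160:260];b=pickle.load(open("side2.pkl","rb"))["image"][155:230,180:280]
cv2.imwrite("pics/k2.png",np.hstack([cv2.resize(i,None,fx=4,fy=4,interpolation=cv2.INTER_CUBIC) for i in(a,b)]))
```

```text
False
pull t 3.08 F [  0.1 -92.3  24.6] gap 16.7 gf 58.7 ftF [ 0.5  0.8 -6.1]
[[-9.0, -49.0, 12.0], [-2.0, -52.0, 13.0], [9.0, -81.0, 24.0], [12.0, -92.0, 32.0], [9.0, -111.0, 35.0], [9.0, -84.0, 39.0], [4.0, -83.0, 42.0], [16.0, -77.0, 44.0], [18.0, -105.0, 49.0], [15.0, -112.0, 57.0]]
```

View pics/k2.png

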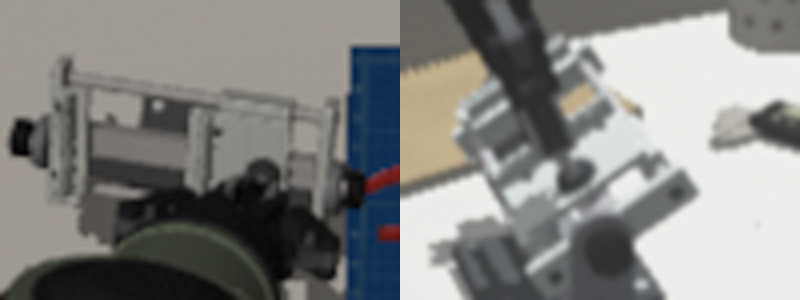

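The pull gave a 6 N spring reaction, so the knob is held and the plunger is out. Next I slide it about 21 mm and probe for the hole.

Run:
```python
from h import *
e0=np.load("e0.npy");z=R[:,2];y=R[:,1]
movel(e0+2.5*z+20*y,max_speed=40,guard=25);st("slide")
for d in(21,22.5,19.5,24,18,25.5,16.5):
    movel(e0+1.5*z+d*y,max_speed=40,guard=20);st(f"at {d}")
    g=movel(e0-6.6*z+d*y,max_speed=20,guard=9);s=st("lower %s"%g)
    if (s["eef_pos"]-e0)@z<-4: print("in");break
```

```text
slide t 3.83 F [ -0.1 -71.6  24.7] gap 16.7 gf 58.7 ftF [-1.3  2.1 -6.9]
at 21 t 4.08 F [ -0.  -71.4  23.5] gap 16.8 gf 58.8 ftF [-3.2  0.  -5.9]
lower True t 4.50 F [ -0.2 -71.2  15.9] gap 17.0 gf 61.0 ftF [ 1.9 -0.3 12.9]
in
```

Run:
```python
from h import *
y=R[:,1];e=read_state()["eef_pos"]
r=[]
for d in(4,-4):
    g=movel(e+d*y,max_speed=15,guard=10);s=st("wig %s"%g);r.append((s["eef_pos"]-O)@y)
c=sum(r)/2;movel(e+(c-(e-O)@y)*y,max_speed=20);st("ctr")
open_gripper();movel(read_state()["eef_pos"]+60*Rk[:,2],max_speed=150);st("off")
s=read_state();np.save("yc.npy",c)
# move towards board pre-pose, off the cameras' view
b=Rf(np.radians(-10.5),0);movep([453.5,-46.5,110],np.c_[b[:,0],-b[:,1],-b[:,2]]) if inverse_kinematics([453.5,-46.5,110],np.c_[b[:,0],-b[:,1],-b[:,2]]) is not None else print("noik")
st();print(read_state()["qpos"].round(2))
for n in("top","side"):
    cc=camera(n);pickle.dump(cc,open(n+"3.pkl","wb"));W=cloud(cc)
    m=(np.abs(W[...,0]-440)<130)&(np.abs(W[...,1]-300)<170)&(W[...,2]>30);F=(W[m]-O)@R;x,yy,zz=F.T
    k=F[(zz>20)&(np.abs(x)<25)&(np.abs(yy+71)<30)];zt=np.percentile(k[:,2],90);kk=k[k[:,2]>zt-5]
    print(n,"knob",zt,np.median(kk,0).round(1))
    for lo,hi,nm in((15,50,"fix"),(-50,-15,"mov")):
        w=(zz>8)&(zz<18)&(yy>lo)&(yy<hi)&(np.abs(x)<45);print(nm,np.percentile(x[w],[1,99]).round(1),np.percentile(yy[w],[3,50,97]).round(1),"slope",np.degrees(np.polyfit(x[w],yy[w],1)[0]).round(2),w.sum())
    hs=cv2.cvtColor(cc["image"],cv2.COLOR_BGR2HSV)
a=pickle.load(open("top3.pkl","rb"))["image"][190:265,160:260];b=pickle.load(open("side3.pkl","rb"))["image"][155:230,180:280]
cv2.imwrite("pics/k3.png",np.hstack([cv2.resize(i,None,fx=4,fy=4,interpolation=cv2.INTER_CUBIC) for i in(a,b)]))
```

```text
wig True t 4.80 F [ -0.2 -69.7  15.9] gap 16.6 gf 60.8 ftF [ 2.  -2.8 13.1]
wig True t 5.08 F [ -0.2 -71.7  16. ] gap 16.4 gf 60.0 ftF [ 3.7 -1.4  6.1]
ctr t 5.33 F [ -0.1 -70.4  16. ] gap 16.6 gf 60.2 ftF [-0.3 -1.1  7.7]
off t 6.55 F [ 10.2 -70.7  74.7] gap 85.3 gf 0.0 ftF [-0.7 -0.5 -0.5]
 t 7.88 F [  43.  -410.9   -8.5] gap 85.5 gf 0.0 ftF [-0.6  1.3 -0.2]
[-0.61  0.61  0.8   2.16 -0.73  0.66 -1.04]
top knob 37.13025054503779 [  3.4 -68.4  35.6]
fix [-36.9  38.8] [27.7 34.6 38.2] slope 2.0 80
mov [-34.9  40. ] [-33.  -30.3 -22.8] slope -1.85 70
side knob 35.347791256480384 [ -1.  -76.5  34.5]
fix [-38.1  34.7] [24.2 29.1 34.9] slope 1.21 92
mov [-38.4  35.5] [-40.  -35.8 -32. ] slope -1.2 62
```

View pics/k3.png

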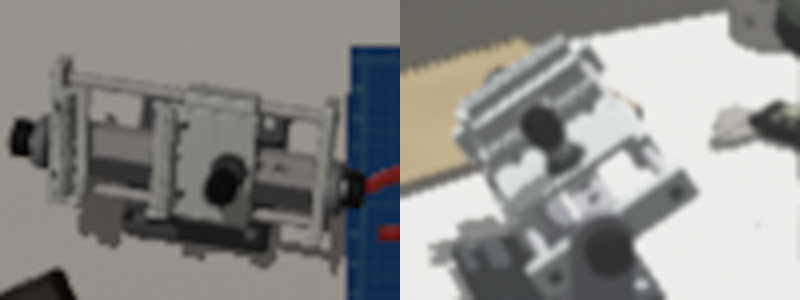

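The pin is home: the knob top is about 36 mm over the ledges, and the crops show the knob low on its collar and the gap about 59.5 mm. Next is the board. I squeeze it first across y to centre it, then grip it across x.

Run:
```python
from h import *
b=Rf(np.radians(-10.5),0)
T1=np.c_[b[:,0],-b[:,1],-b[:,2]]; T2=np.c_[-b[:,1],-b[:,0],-b[:,2]]; T3=np.c_[b[:,1],b[:,0],-b[:,2]]
C=np.array([453.5,-46.5,0])
movel(C+[0,0,30],T1,max_speed=150); print(movel(C+[0,0,.5],max_speed=60,guard=12)); st("d")
clamp(); s=st("ysq"); print(s["eef_pos"],s["ft_force"]); wait(.1)
open_gripper(); movel(C+[0,0,60],max_speed=120)
for T in(T3,T2):
    q=inverse_kinematics(C+[0,0,60],T); print(None if q is None else q.round(2))
movep(C+[0,0,60],T3); print(movel(C+[0,0,.5],max_speed=70,guard=12)); st("d2")
clamp(); s=st("xsq"); print(s["eef_pos"],s["ft_force"])
```

```text
False
d t 9.30 F [ -11.3 -411.6 -103. ] gap 85.6 gf 0.0 ftF [ 0.4  0.8 -0. ]
ysq t 9.72 F [ -10.8 -411.4 -102.7] gap 52.9 gf 59.0 ftF [ 6.6  0.4 18.3]
[453.74797285 -46.45480948   1.17201669] [-3.34029619  0.93447752 19.1783883 ]
[-0.24  0.58  0.28  2.17 -0.37  0.43  0.15]
[-0.73  0.9   1.05  2.19 -1.19  0.82 -2.19]
False
d2 t 12.96 F [ -11.1 -411.5 -103. ] gap 85.1 gf 0.0 ftF [ 0.2  0.4 -0.6]
xsq t 13.35 F [ -10.7 -411.3 -102.5] gap 58.6 gf 59.2 ftF [ 7.8  0.2 21.5]
[453.79303111 -46.43114205   1.32760687] [-3.97891237  0.75161286 22.51544605]
```

Run:
```python
from h import *
yc=float(np.load("yc.npy"))+71.25; print("yc",yc)
C=np.array([453.5,-46.5,0])
movel(C+[0,0,150],max_speed=180); s=st("lift"); print(s["ft_force"])
q=inverse_kinematics(fr([3,yc,65]),TP);print(None if q is None else q.round(2))
movep(fr([3,yc,65]),TP); s=st("pre");print((R.T@s["tool_rot"]).round(3).tolist())
movel(fr([3,yc,22]),max_speed=100,guard=12);st("near")
for n in("top","side"):
    c=camera(n);pickle.dump(c,open(n+"4.pkl","wb"))
    hs=cv2.cvtColor(c["image"],cv2.COLOR_BGR2HSV);F=(cloud(c)-O)@R
    m=(hs[...,0]>130)&(hs[...,0]<168)&(hs[...,1]>80)&(np.abs(F[...,0])<60)&(np.abs(F[...,1])<60)&(F[...,2]>5)&(F[...,2]<60);f=F[m]
    print(n,len(f),np.percentile(f,[2,50,98],axis=0).round(1).tolist())
a=pickle.load(open("top4.pkl","rb"))["image"][190:265,160:260];b=pickle.load(open("side4.pkl","rb"))["image"][140:215,180:280]
cv2.imwrite("pics/k4.png",np.hstack([cv2.resize(i,None,fx=4,fy=4,interpolation=cv2.INTER_CUBIC) for i in(a,b)]))
```

```text
yc 0.5623990796429723
lift t 14.33 F [  62.7 -411.4   26. ] gap 58.6 gf 64.1 ftF [ 1.   0.1 -0.7]
[ 1.19028953 -0.06362889 -0.1149648 ]
[-1.21  0.5   0.18  2.07  0.86  0.55  1.19]
pre t 15.88 F [ 3.8 -0.8 64.4] gap 58.5 gf 64.1 ftF [-0.7  0.1 -0.6]
[[-0.003, -1.0, -0.0], [-1.0, 0.003, -0.002], [0.002, -0.0, -1.0]]
near t 16.47 F [ 3.1  0.3 22. ] gap 58.5 gf 64.1 ftF [ 0.2 -0.5  0.5]
top 209 [[-25.7, -24.5, 26.6], [1.3, -12.1, 31.3], [32.4, 6.9, 38.6]]
side 192 [[-25.3, -24.4, 29.2], [3.6, -1.3, 32.2], [30.8, 21.5, 42.6]]
```

View pics/k4.png

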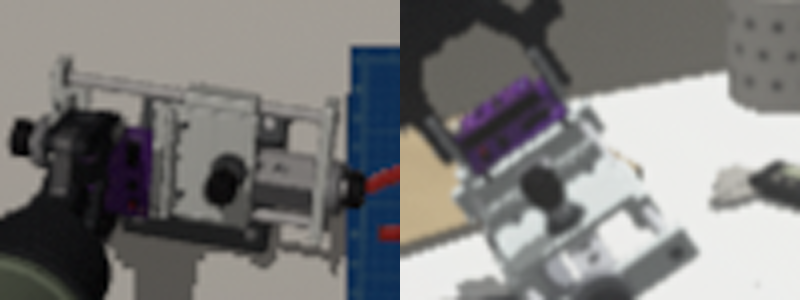

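The board is held level over the seat: purple at top crop (130,172) and side crop (510,125), square with the jaws. Lowering it now with a guard.

Run:
```python
from h import *
yc=.56
movel(fr([3,yc,10]),max_speed=60,guard=6);st("10")
g=movel(fr([3,yc,-5]),max_speed=15,guard=5);s=st("down %s"%g);print(s["torque"].round(2))
```

```text
10 t 16.92 F [2.9 0.3 9.7] gap 58.5 gf 64.1 ftF [-0.7  0.1  0.5]
down True t 17.64 F [ 3.   0.5 -1.1] gap 59.0 gf 65.1 ftF [ 1.5 -1.3 12.3]
[-0.22  0.36 -0.17]
```

Contact came at the expected ledge depth with little side force. Releasing, then checking.

Run:
```python
from h import *
open_gripper();st("open");e=read_state()["eef_pos"]
movel(e+70*R[:,2],max_speed=120);movep([330,250,330],TP) if inverse_kinematics([330,250,330],TP) is not None else None
movep([231.7,580.4,260],read_state()["tool_rot"]) if inverse_kinematics([231.7,580.4,260],read_state()["tool_rot"]) is not None else goto_joints([-1.261,0.521,-0.036,1.599,0.021,1.021,-0.113])
st("away")
for n in("top","side"):
    c=camera(n);pickle.dump(c,open(n+"5.pkl","wb"))
    hs=cv2.cvtColor(c["image"],cv2.COLOR_BGR2HSV);F=(cloud(c)-O)@R
    m=(hs[...,0]>130)&(hs[...,0]<168)&(hs[...,1]>80)&(np.abs(F[...,0])<60)&(np.abs(F[...,1])<60)&(F[...,2]>-15)&(F[...,2]<60);f=F[m]
    print(n,len(f),np.percentile(f,[2,50,98],axis=0).round(1).tolist())
    lo=f[f[:,2]<12];A=np.c_[lo[:,:2],np.ones(len(lo))];print(" pcb plane",np.linalg.lstsq(A,lo[:,2],rcond=None)[0].round(3),np.median(lo[:,2]),len(lo))
    x,yy,zz=F.reshape(-1,3).T;k=F.reshape(-1,3)[(zz>20)&(zz<60)&(np.abs(x)<25)&(np.abs(yy+71)<30)];print(" knob top",np.percentile(k[:,2],90))
a=pickle.load(open("top5.pkl","rb"))["image"][195:270,160:260];b=pickle.load(open("side5.pkl","rb"))["image"][155:230,180:280]
cv2.imwrite("pics/k5.png",np.hstack([cv2.resize(i,None,fx=4,fy=4,interpolation=cv2.INTER_CUBIC) for i in(a,b)]))
```

```text
open t 18.03 F [ 2.6  0.3 -1.3] gap 85.4 gf 0.0 ftF [ 0.9 -0.3 -0.3]
away t 21.04 F [-150.6  175.2  277.5] gap 85.5 gf 0.0 ftF [ 1.1 -0.   0.2]
top 445 [[-24.4, -23.8, 4.5], [5.4, 2.6, 9.8], [31.7, 28.9, 21.2]]
 pcb plane [ 2.300e-02 -3.000e-03  7.919e+00] 8.263206449611129 273
 knob top 37.72601797715174
side 175 [[-27.3, -19.3, 6.4], [0.7, -0.5, 11.0], [30.0, 20.7, 20.0]]
 pcb plane [ 7.000e-03 -2.300e-02  7.828e+00] 7.951011360431911 90
 knob top 35.438937484702855
```

View pics/k5.png

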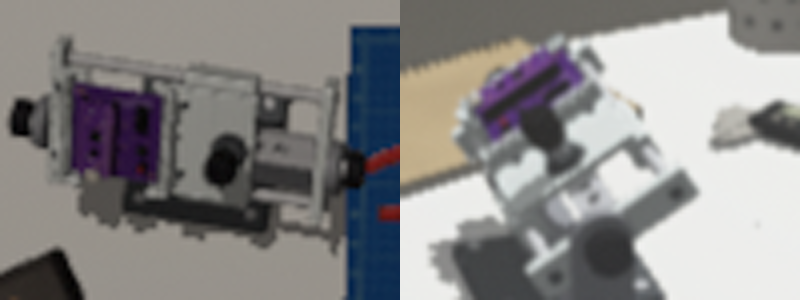

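The board lies flat between the jaws, at top crop (118,130) and side crop (530,92). Its surface is 8 mm above the ledges, as it should be with the feet seated. The tilt is about 1° or less, and the knob is still home.

```bash
python3 -c "
from workcell import *
print(finish_job())"
```

```text
the job is handed in; nothing more can be done
None
```

The job is handed in at about 21 s on the robot's clock: the jaw is set to the 59.5 mm gap with the plunger home, and the board lies flat on the ledges between the jaws, its long side up the slope and above the toes.

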